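# Index the cast turntable one hole on

## Robot

A 6-joint arm with a two-finger parallel gripper is mounted at the origin on a cart in front of the work surface, level with it; the furniture and walls round the work are solid. World frame = base frame: x ahead of the robot, y to its left, z up, the work surface at z = 0. Lengths are in m, angles in degrees, forces in N, time in s.
With the tool pointing down it reaches from about 0.35 to 0.875 m from the base axis. Payload 4.2 kg.
Tool frame: the origin (TCP) lies midway between the tips of the shut fingers; the grasp point (between the pads) lies 19 mm behind it; y points along the fingers, z is the direction in which the jaws open and shut, and the axes are right-handed (so a half turn about y gives the same grasp; the last joint's range is limited). The gripper opens to 87 mm and grips with 3 to 60 N. Pads are 19 mm wide; open, the fingers measure 117 mm over their backs; the gripper's body (75 mm by 190 mm) begins 51 mm behind the grasp point.
Start: joints at [91.364, 22.042, 0.453, 0, -68.411, -14.817], TCP at [0.145, 0.608, 0.223] pointing down, gripper open.
Joint ranges: [-179.83, 179.83], [-69.29, 118.12], [-61.27, 80.66], [-181.25, 117.63], [-171.15, -9.14], [-177.46, 177.46]. Speed limits (degrees/s): [159.86, 159.86, 180, 180, 180, 180].

## Interface

Orientations are given as [roll, pitch, yaw] about the fixed x, y, z axes, in that order (R = Rz(yaw) Ry(pitch) Rx(roll)).
In Python, from workcell import env gives the robot as it stands. The module is installed in compiled form; this text tells all that it offers. Calls block until the motion is done:
- env.goto(position, orientation): joint-space move of the TCP to a pose.
- env.move_straight(position, rotation=None, rate=0.15, force_limit=None): straight line of the TCP; rotation=None keeps the orientation; rate is the mean speed in m/s. With force_limit (N) it stops when the force on the tool has changed by that much, and returns True; else False.
- env.set_joints(angles): joint-space move.
- env.gripper_to(opening, grasp_force=None): opening from 0.0 (shut) to 1.0 (fully open); grasp_force is the grip in N (None keeps the last); returns when the fingers have stopped.
- env.dwell(seconds).
- env.inverse_kinematics(position, orientation): joint angles nearest the present ones, or None.
- env.read_state(): the state.
- env.grab_frame(name): name is "side" or "top" or "wrist"; returns a dict with "image" (384x512x3 uint8, blue, green, red), "fx", "fy", "cx", "cy" (pixels), "position" and "orientation" of the camera in the world. Camera axes: x right, y up, looking along -z (the intrinsics and any distortion apply to the point x, -y, -z); pixel columns grow to the right and rows downward; lengths in m; the calibration is good to about 2 mm. The wrist camera is an equidistant fisheye: a pixel r from the principal point sees the ray r / f radians off the axis. A picture is of the moment at which its call begins. There is no depth.
A pose or a line that the arm cannot do raises env.Unreachable and nothing moves.
- env.close_job(): hands the job in, once; it reports no verdict.
Trained networks look in a picture, given as the dict that the camera call returned (one of the last four; its "shot" number tells which), for a name from the list of things; names that differ only in an ending like _2 or _b are one class to them, and where a whole thing is asked for, a point or a joint stands for the part that bears it (a point fixed in the world has none). Each returns a list of dicts, best first, with "score" (0 to 1); they miss things now and then, are a little off and sometimes report something else, mostly with a low value. They report only what shows in the picture. A call takes as long as a camera call. They do not tell look-alikes from the thing itself.
- env.search_frame(picture, thing): "xyz" ([x, y, z] in m, in world coordinates, good to about 4 mm: the middle of the surface that is visible of it).
- env.trace(picture, thing): "mask" (384x512 bool, what is visible of it).
The state is a dict: "clock": time; "joint_positions": joint angles; "qvel": joint speeds; "joint_torque": joint torques, N m; "position": TCP position; "tool_rot": TCP orientation; "force": force on the tool from outside, world axes, zero at the start; "wrist_torque": the same for the moment, N m; "opening": opening from 0.0 (shut) to 1.0 (fully open).
Only numpy, scipy, OpenCV 4.12 (cv2) and the standard library are available. Lean on these libraries where they do the work, as an engineer would, in place of code of your own. Each camera call takes 0.05 s, during which the arm holds its last target.

## Task

The plaster cast stands on an indexing turntable. With closed fingertips press the spring plunger's round finger cup down, keep it pressed and swing it round with the table to the next hole, one hole clockwise seen from above and not past it, then let the plunger spring fully up so that the table is locked there. Press gently, grip nothing, and leave the cast sitting on its table and the things around undisturbed.

Things in the scene. Friction and masses are not known exactly. Their poses are not given: they have to be found in the camera images.
- indexer: grey round base of the turntable, 226 mm across, fixed to the worktop, its position and yaw vary. Origin: centre of its underside on the worktop, z up. Its aluminium index plate (top 36 mm above the worktop) has 8 round holes of 15 mm on a circle of radius 90 mm round the vertical axis through the origin, 45 degrees apart, joined by a narrow groove. The plunger starts in the hole on the -x axis of this frame.
- axis (a point): point on the turntable's vertical turning axis, at the top of the round white table with black rubber top (94 mm across), 48 mm above the worktop
- next_hole (a point): centre of the hole, at the top of the index plate (36 mm above the worktop), where the plunger must end: 45 degrees clockwise, seen from above, from the starting hole. Fixed to the base.
- cup (a point): centre of the floor of the round grey finger cup on top of the plunger, on the steel arm of the table, 90 mm from the axis; moves with the plunger and the table. Floor 69 mm above the worktop when up and 57 mm when fully pressed; the cup is 59 mm across outside, about 49 mm inside, and its rim stands 10 mm above its floor. Press down on the floor; pushing sideways then bears on floor and rim.
- plunger (a joint): plunger travel in m: 0 fully up (pin locked if over a hole), 0.012 fully pressed, against a stop. The pin is clear of the plate from about 0.009 on. The spring pushes back with 5 N at the start and 9 N at the end. Let go between holes, the pin catches under the plate and the cup stays low; let go within about 3 degrees of a hole, it springs in and centres itself.
- table (a joint): turn of the table in rad, positive clockwise seen from above: 0 in the starting hole, 0.785 in the next hole. It turns only while the plunger is pressed, against slight friction (about 1 N at the cup), and stays where it is left; about 0.02 rad of play when locked.
- cast_mid (a point): plaster cast of a jaw, 58 x 68 x 32 mm, loose on the middle of the table; point at mid-height of its 18 mm base, 9 mm over the table top. It rides round by friction. Its teeth reach 80 mm above the worktop.
- small_bottle_mid (a point): bystander: small amber bottle with black cap, 36 mm across, 78 mm tall, upright, to the right of the base; point at half height
- dappen_mid (a point): bystander: small amber waisted dish, 35 mm across, 30 mm tall, to the left; point at half height
- imp_tray_mid (a point): bystander: perforated steel impression tray, 100 x 68 x 17 mm, flat, to the left; point at its centre, half-way up
Mind the look-alikes: they are no part of the job. Leave any green look-alike of the part that bears cast_mid alone.

How it is judged:
By the outcome, as a careful person would: the job done as asked, in the order asked, and still so for the second after the job is handed in, with the robot touching nothing.
It also fails if it takes over 38 s, if anything falls off the work surface, if the arm or the gripper's body presses on something with over 40 N, if the wrist force passes 120 N, or if a joint passes its speed limit or range.

## Working session

There is one attempt and no reset: what is moved stays moved. The work goes in short steps, each a Python script; the robot and the scene stay as the last script left them, time stands still between calls to the robot, and variables do not carry over. Pictures are saved under pics/ and viewed, and the job is handed in when it is done.

```bash
mkdir -p pics; python3 - <<'E'
from workcell import env
import cv2
s=env.read_state();print(s)
for n in("side","top","wrist"):
    p=env.grab_frame(n);cv2.imwrite(f"pics/{n}0.png",p["image"]);print(n,{k:v for k,v in p.items() if k!="image"})
    for t in("indexer","cup","axis","cast_mid","next_hole","small_bottle_mid","dappen_mid","imp_tray_mid"):
        try:print(t,[(d["score"],d["xyz"]) for d in env.search_frame(p,t)][:3])
        except Exception as e:print(t,e)
print(env.read_state()["clock"])
E
```

```text
{'clock': 0.0, 'joint_positions': array([ 9.13630563e+01,  2.20890855e+01,  3.78896716e-01, -3.11060790e-02,
       -6.84117583e+01, -1.48151827e+01]), 'qvel': array([-0.03246266,  0.01751387,  0.05164686, -0.0215478 , -0.035296  ,
       -0.02222915]), 'joint_torque': array([-1.21837405e-05, -3.90664852e+01,  1.87406623e+01,  4.21976477e+00,
        1.09374206e-02, -1.94520958e-04]), 'position': array([0.14524131, 0.60725218, 0.22146576]), 'tool_rot': array([-8.98747145e+01,  3.24394525e-03,  1.66536401e+02]), 'force': array([ 0.24765575, -0.08769882, -0.25361872]), 'wrist_torque': array([-0.02936767,  0.06900627, -0.06701844]), 'opening': 1.0006800027802165}
side {'fx': 373.39639505781037, 'fy': 373.39639505781037, 'cx': 252.60767241435843, 'cy': 190.15439955544036, 'position': array([0.3524053 , 0.82781463, 0.6785874 ]), 'orientation': array([  51.09994333,   -1.12249642, -166.84012311]), 'shot': 1}
indexer [(0.75, [0.5033, 0.177, 0.0302]), (0.31, [0.4785, 0.0644, 0.0697])]
cup [(0.52, [0.4768, 0.0641, 0.0689]), (0.32, [0.605, 0.3464, 0.0232])]
axis [(0.7, [0.5067, 0.1731, 0.0366]
[... 592 characters left out ...]
p [(0.78, [0.4749, 0.0662, 0.0652])]
axis [(0.76, [0.5158, 0.1445, 0.0383])]
cast_mid [(0.9, [0.4993, -0.0936, 0.0203]), (0.88, [0.5194, 0.1403, 0.0632])]
next_hole [(0.75, [0.5157, 0.1392, 0.0328])]
small_bottle_mid [(0.5, [0.4537, -0.2, 0.0522])]
dappen_mid [(0.66, [0.5984, 0.3368, 0.0236])]
imp_tray_mid [(0.57, [0.4756, 0.3792, 0.0044])]
wrist {'fx': 297.3186396354542, 'fy': 297.3186396354542, 'cx': 257.73135591350695, 'cy': 188.81243882714506, 'position': array([0.21094008, 0.59293968, 0.38373606]), 'orientation': array([-1.42198723e+01,  4.99602526e-03, -1.03417032e+02]), 'shot': 3}
indexer []
cup []
axis []
cast_mid []
next_hole []
small_bottle_mid []
dappen_mid []
imp_tray_mid []
1.35
```

View pics/side0.png

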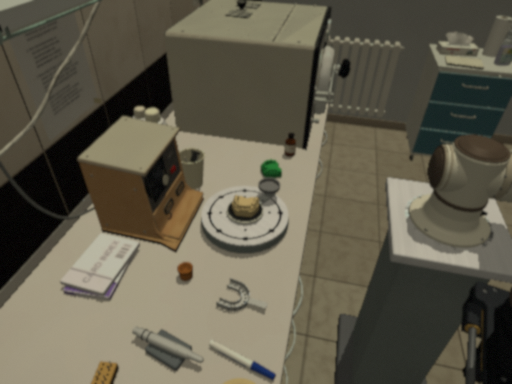

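View pics/top0.png

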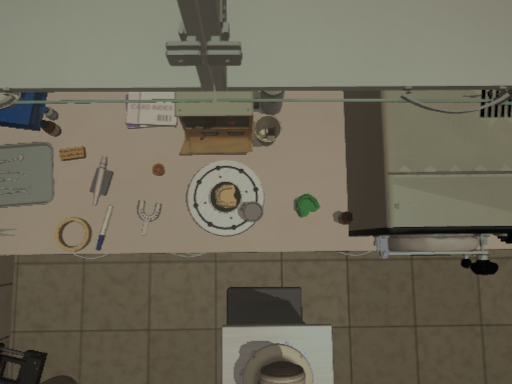

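The side view shows the turntable at about (245,218) with the cup at (269,187) and a green look-alike at (271,169). In the top view the plate centre is near (226,198), the cup is at (251,211), and the green cast at (307,205). Next I'll measure these precisely.

```bash
cat > h.py <<'E'
import numpy as np,cv2
from scipy.spatial.transform import Rotation as R
def ray(p,u,v):
    d=np.array([(u-p["cx"])/p["fx"],-(v-p["cy"])/p["fy"],-1.0])
    return np.array(p["position"]),R.from_euler("xyz",p["orientation"],degrees=True).apply(d)
def onz(p,u,v,z):
    o,d=ray(p,u,v);return o+d*(z-o[2])/d[2]
def proj(p,X):
    c=R.from_euler("xyz",p["orientation"],degrees=True).inv().apply(np.atleast_2d(X)-p["position"])
    return np.c_[p["cx"]+p["fx"]*c[:,0]/-c[:,2],p["cy"]-p["fy"]*c[:,1]/-c[:,2]]
def tri(rays):
    A=np.zeros((3,3));b=np.zeros(3)
    for o,d in rays:
        d=d/np.linalg.norm(d);M=np.eye(3)-np.outer(d,d);A+=M;b+=M@o
    return np.linalg.solve(A,b)
E
python3 - <<'E'
from workcell import env
import cv2,pickle,numpy as np
from h import *
P={}
for n in("side","top"):
    p=env.grab_frame(n)
    for t in("indexer","cup"):
        r=env.trace(p,t)
        for d in r[:3]:
            m=d["mask"];ys,xs=np.nonzero(m);print(n,t,d["score"],m.sum(),xs.min(),xs.max(),ys.min(),ys.max(),xs.mean(),ys.mean())
        p[t]=r
    P[n]=p
    c=(226,198) if n=="top" else (247,210)
    im=p["image"][c[1]-48:c[1]+48,c[0]-64:c[0]+64]
    cv2.imwrite(f"pics/{n}crop.png",cv2.resize(im,None,fx=6,fy=6,interpolation=cv2.INTER_CUBIC))
pickle.dump(P,open("P.pkl","wb"))
E
```

```text
side indexer 0.96 4440 202 288 178 253 245.88423423423424 219.06126126126125
side indexer 0.54 717 227 279 178 224 256.66248256624823 200.77824267782427
side cup 0.7 317 258 280 178 194 268.77287066246055 185.58044164037855
top cup 0.53 344 243 263 202 221 252.99127906976744 211.4593023255814
```

View pics/topcrop.png

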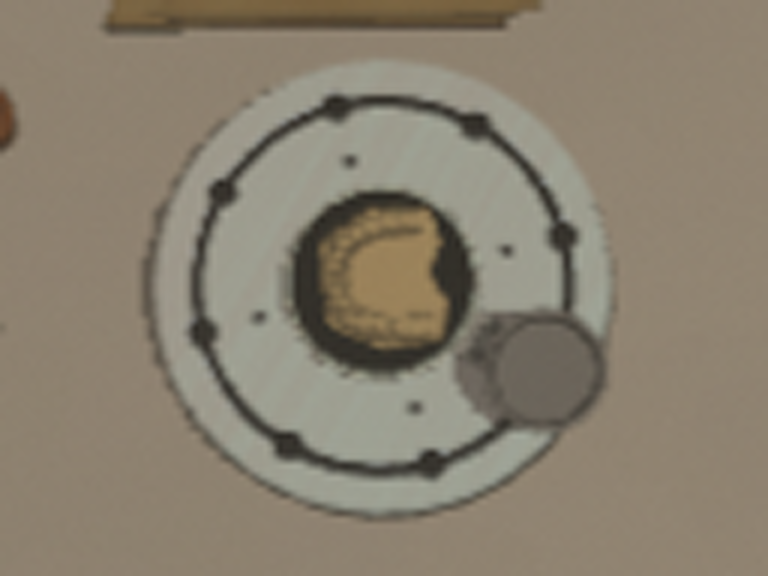

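View pics/sidecrop.png

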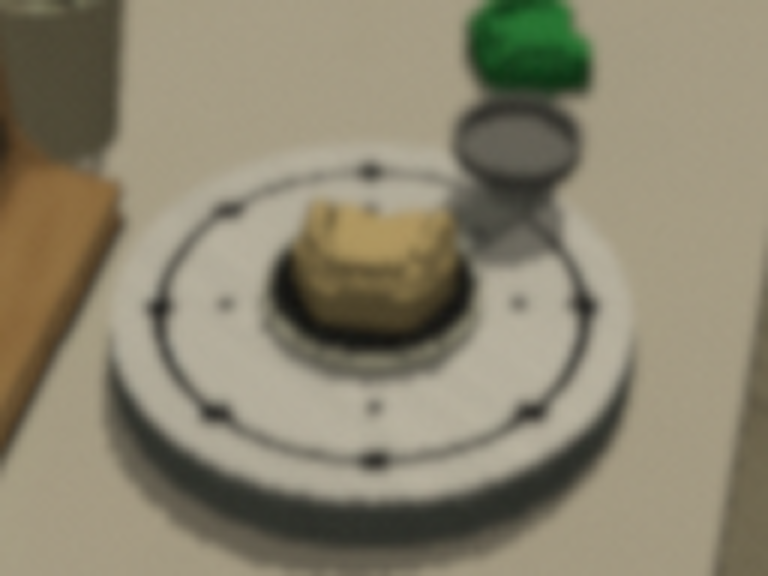

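```bash
python3 - <<'E'
import pickle,numpy as np
from h import *
from scipy.optimize import least_squares
P=pickle.load(open("P.pkl","rb"))
H={"side":(183,162,[(584,306),(532,411),(374,460),(216,412),(158,307),(229,209),(371,171)],(517,143)),
"top":(162,150,[(431,463),(288,445),(203,331),(222,192),(338,106),(475,125),(563,237)],(549,372))}
f=lambda a,o:(np.array(a)+.5)/6-.5+o
px={n:f(H[n][2],np.array(H[n][:2])) for n in H}
def model(q):
    a=q[3]-np.radians(45)*np.arange(1,8)
    return np.c_[q[0]+.09*np.cos(a),q[1]+.09*np.sin(a),0*a+q[2]]
x0=[.517,.143,.036,np.radians(-118)]
for ns in (["side"],["top"],["side","top"]):
    r=least_squares(lambda q:np.concatenate([(proj(P[n],model(q))-px[n]).ravel() for n in ns]),x0)
    print(ns,r.x,np.degrees(r.x[3]),"rms",np.sqrt(np.mean(r.fun**2)))
q=r.x
print("cup predicted",q[:2]+.09*np.array([np.cos(q[3]),np.sin(q[3])]))
print("next",q[:2]+.09*np.array([np.cos(q[3]-np.pi/4),np.sin(q[3]-np.pi/4)]))
for k,l in(("rim",0),):
  c={n:f(H[n][3],np.array(H[n][:2])) for n in H}
  print("cup tri",tri([ray(P[n],*c[n]) for n in c]),[onz(P[n],*c[n],.077) for n in c])
E
```

```text
['side'] [ 0.51998926  0.14467557  0.03786269 -2.1019319 ] -120.43182684336487 rms 0.1295144585476907
['top'] [ 0.5215617   0.14390003  0.03342006 -2.1046693 ] -120.58866804860196 rms 0.1294818661102256
['side', 'top'] [ 0.52065843  0.14361747  0.0368136  -2.10319278] -120.50406956040146 rms 0.1880870304759859
cup predicted [0.47497447 0.06607409]
next [0.43352354 0.12108946]
cup tri [0.47504373 0.06491796 0.07356897] [array([0.47437305, 0.06924477, 0.077     ]), array([0.47477379, 0.06498975, 0.077     ])]
```

```bash
cat >> h.py <<'E'
AX=np.array([.5207,.1437]);A0=-120.5;R0=.09;YAW0=100.
def pt(a,z): # a=turn clockwise deg
    t=np.radians(A0-a);return [AX[0]+R0*np.cos(t),AX[1]+R0*np.sin(t),z]
def ori(a): return [-90,0,YAW0-a]
E
python3 - <<'E'
from workcell import env
from h import *
for a in (0,22,45,48):
    print(a,pt(a,.058),env.inverse_kinematics(pt(a,.058),ori(a)),env.inverse_kinematics(pt(a,.15),ori(a)))
env.gripper_to(0.0,grasp_force=10)
env.goto([.30,.36,.22],[-90,0,130])
s=env.read_state();print(s["clock"],s["position"],s["opening"])
env.goto(pt(0,.13),ori(0))
s=env.read_state();print(s["clock"],s["position"],s["tool_rot"],s["force"],s["opening"])
for n in("side","wrist"):
    p=env.grab_frame(n);cv2.imwrite(f"pics/{n}1.png",p["image"])
E
```

```text
0 [np.float64(0.4750215473335367), np.float64(0.06615337556026268), 0.058] [ 27.39077196  19.44185549 -31.78037245   0.         -38.77777206
 -17.39077196] [ 27.39077196  12.00466283 -25.47966361   0.         -52.51567356
 -17.39077196]
22 [np.float64(0.4492981993737889), np.float64(0.08891147138921512), 0.058] [ 31.61366439  17.71981633 -34.69115314   0.         -37.58903054
 -43.61366439] [ 31.61366439   9.94170554 -28.20831511   0.         -51.84997935
 -43.61366439]
45 [np.float64(0.43356671236597033), np.float64(0.12116579963510027), 0.058] [ 36.4052991   17.08917853 -35.73790668   0.         -37.17291479
 -71.4052991 ] [ 36.4052991    9.18200332 -29.18324982   0.         -51.63474685
 -71.4052991 ]
48 [np.float64(0.4325067765841254), np.float64(0.12575688590245224), 0.058] [ 3.69924948e+01  1.71085160e+01 -3.57059689e+01 -2.54444375e-14
 -3.71855151e+01 -7.49924948e+01] [ 3.69924948e+01  9.20533174e+00 -2.91535553e+01 -2.54444375e-14
 -5.16411130e+01 -7.49924948e+01]
4.3 [0.30005292 0.36120147 0.22024896] 0.004934891139967333
5.625 [0.47543264 0.06717333 0.13030482] [-9.00550004e+01 -1.25979656e-02  1.00092099e+02] [-0.13115313  0.88319552 -0.55953606] 0.0026111768905376317
```

View pics/side1.png

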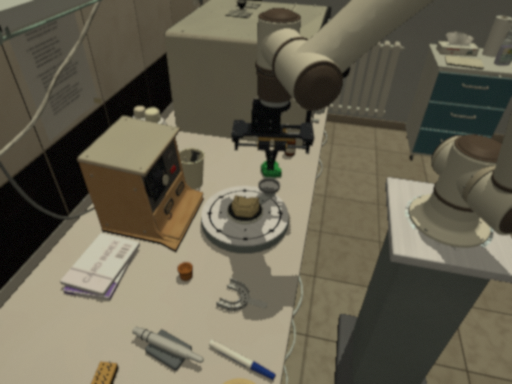

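View pics/wrist1.png

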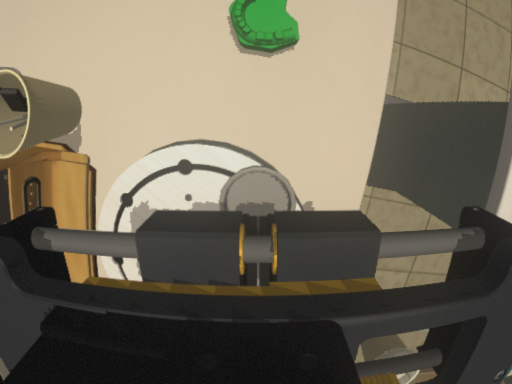

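Side view: the closed fingers hang above the cup near (268,180). Wrist view: the cup at (258,200) lies straight beyond the tips. I'll descend until contact.

```bash
python3 - <<'E'
from workcell import env
from h import *
env.move_straight(pt(0,.085),rotation=ori(0),rate=.1)
s=env.read_state();print(s["clock"],s["position"],s["force"])
env.dwell(.15)
hit=env.move_straight(pt(0,.062),rate=.03,force_limit=4)
s=env.read_state();print(hit,s["clock"],s["position"],s["force"])
p=env.grab_frame("side");cv2.imwrite("pics/side2.png",cv2.resize(p["image"][120:270,160:360],None,fx=4,fy=4,interpolation=cv2.INTER_CUBIC))
s=env.read_state();print(s["clock"],s["position"],s["force"])
E
```

```text
6.325 [0.47541152 0.06652961 0.08531367] [-0.14907261 -0.44723832  0.03184747]
True 7.0833 [0.47504621 0.06607532 0.06641575] [-0.86795237  0.52711848  4.5175634 ]
7.1333 [0.47503552 0.06605813 0.06665776] [-0.68737543  0.69435768  4.89053302]
```

View pics/side2.png

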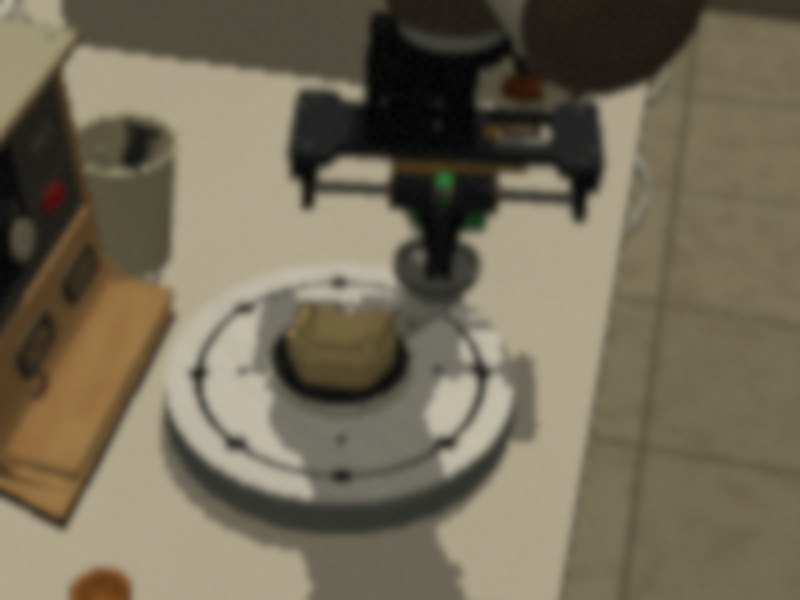

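Tips are centred in the cup and in contact at z≈66.7 mm, with about 5 N. Now pressing to the stop with a force limit.

```bash
python3 - <<'E'
from workcell import env
from h import *
hit=env.move_straight(pt(0,.0535),rate=.025,force_limit=8.5)
s=env.read_state();print(hit,s["clock"],s["position"],s["force"])
env.dwell(.2)
s=env.read_state();print(hit,s["clock"],s["position"],s["force"])
E
```

```text
True 7.5833 [0.47568825 0.06573269 0.05765177] [-0.83096976 -2.27713705  7.03841277]
True 7.7833 [0.47570725 0.06572376 0.05773725] [-1.02325185 -1.67381432  7.53074209]
```

```bash
python3 - <<'E'
from workcell import env
from h import *
hit=env.move_straight(pt(0,.0545),rate=.01,force_limit=5)
s=env.read_state();print(hit,s["clock"],s["position"],s["force"])
env.dwell(.15)
s=env.read_state();print(hit,s["clock"],s["position"],s["force"])
E
```

```text
True 7.9917 [0.47589787 0.0655825  0.05771571] [-2.14643295 -1.00401321  7.99550533]
True 8.1417 [0.47592448 0.0655743  0.0578542 ] [-1.79492961 -0.42900438  7.35504103]
```

```bash
python3 - <<'E'
from workcell import env
from h import *
z=.057
for a in (0,3,6,10,15,20):
    if a==0: env.move_straight(pt(0,z),rotation=ori(0),rate=.02)
    else:
        hit=env.move_straight(pt(a,z),rotation=ori(a),rate=.04,force_limit=9)
        if hit: print("HIT")
    s=env.read_state();q=s["position"];d=q[:2]-AX
    print(a,round(s["clock"],2),q.round(4),s["force"].round(1),"ang",round((A0-np.degrees(np.arctan2(d[1],d[0])))%360,2),"r",np.hypot(*d).round(4))
    if a and hit: break
p=env.grab_frame("side");cv2.imwrite("pics/side3.png",cv2.resize(p["image"][120:270,160:360],None,fx=4,fy=4,interpolation=cv2.INTER_CUBIC))
E
```

```text
0 8.39 [0.4753 0.0659 0.0578] [-0.5 -0.6  8.4] ang 359.76 r 0.09
3 8.66 [0.4712 0.0685 0.0579] [-1.9 -0.9  7.7] ang 2.84 r 0.09
6 8.93 [0.4673 0.0713 0.0578] [-1.5 -1.1  7.3] ang 5.87 r 0.09
10 9.23 [0.4624 0.0752 0.0578] [-1.1 -0.1  8.5] ang 9.9 r 0.09
15 9.58 [0.4566 0.0806 0.0578] [-1.8 -1.3  7.7] ang 14.93 r 0.09
20 9.93 [0.4513 0.0864 0.0578] [-1.5 -0.6  6.5] ang 19.96 r 0.09
```

View pics/side3.png

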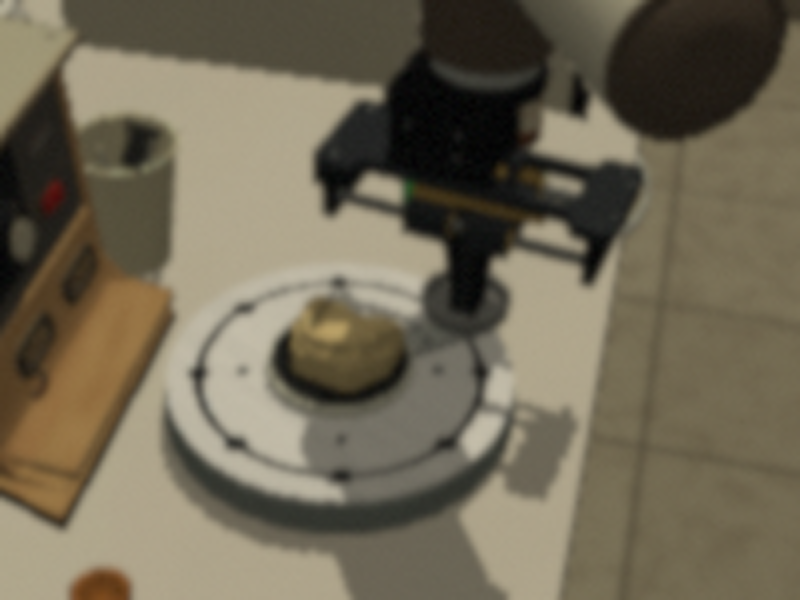

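The cup turns with the finger and the cast rides along. I'll carry on to 45° and check before release.

```bash
python3 - <<'E'
from workcell import env
from h import *
z=.057
for a in (25,30,35,40,45):
    hit=env.move_straight(pt(a,z),rotation=ori(a),rate=.04,force_limit=9)
    s=env.read_state();q=s["position"];d=q[:2]-AX
    print(a,hit,round(s["clock"],2),q.round(4),s["force"].round(1),"ang",round((A0-np.degrees(np.arctan2(d[1],d[0])))%360,2),"r",np.hypot(*d).round(4))
    if hit: break
for n in ("side","top"):
    p=env.grab_frame(n)
    X=pt(45,.067);print(n,"pred rim",proj(p,X))
    r=env.trace(p,"cup")
    for d in r[:2]:
        ys,xs=np.nonzero(d["mask"]);print(d["score"],xs.min(),xs.max(),ys.min(),ys.max())
    c=proj(p,X)[0].astype(int);im=p["image"][c[1]-50:c[1]+50,c[0]-66:c[0]+66]
    cv2.imwrite(f"pics/{n}4.png",cv2.resize(im,None,fx=6,fy=6,interpolation=cv2.INTER_CUBIC))
    print(c)
E
```

```text
25 False 10.33 [0.4465 0.0927 0.0577] [-1.8 -0.   7.8] ang 24.99 r 0.09
30 False 10.68 [0.4424 0.0994 0.0577] [-1.3 -0.2  8.5] ang 30.02 r 0.09
35 False 11.03 [0.4388 0.1064 0.0577] [-1.6 -0.5  7.3] ang 35.01 r 0.09
40 False 11.38 [0.4358 0.1137 0.0576] [-2.3 -0.2  8.9] ang 40.04 r 0.0901
45 False 11.73 [0.4334 0.1212 0.0576] [-1.3 -0.5  7.7] ang 45.05 r 0.0901
side pred rim [[280.5085902  203.50268016]]
0.76 269 292 197 213
[280 203]
top pred rim [[233.10646614 226.74153786]]
[233 226]
```

View pics/side4.png

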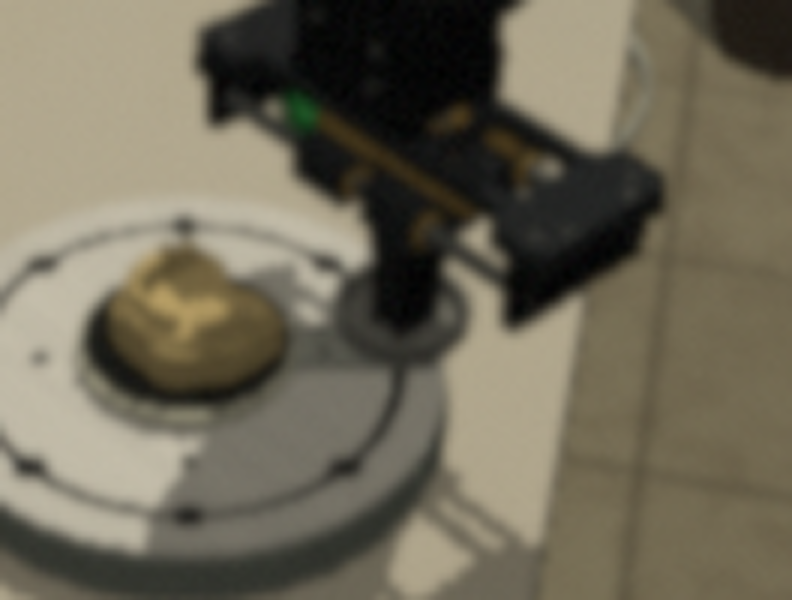

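View pics/top4.png

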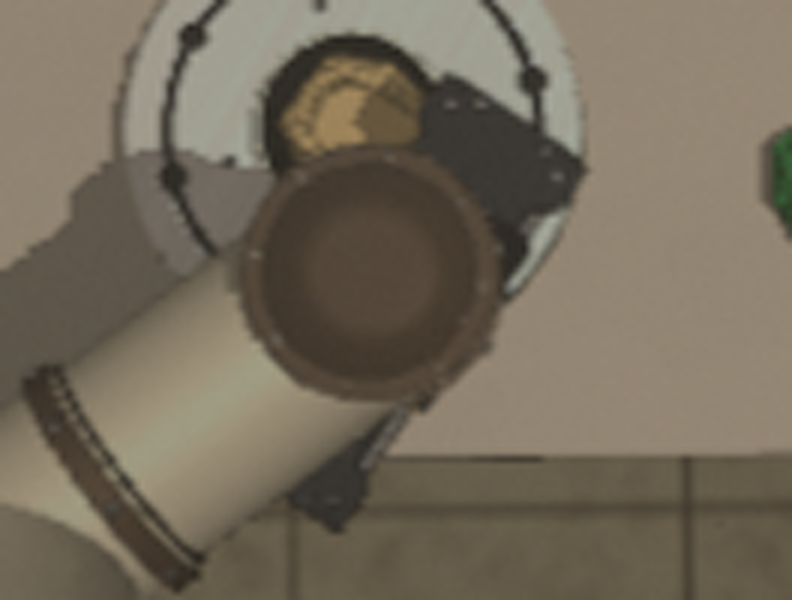

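```bash
python3 - <<'E'
import pickle
from h import *
P=pickle.load(open("P.pkl","rb"));p=P["side"]
f=lambda x,y,o:(np.array([x,y])+.5)/6-.5+o
m0=f(517,143,(183,162));m1=f(401,313,(214,153))
print("0",m0-proj(p,pt(0,.079))); 
for a in (42,45,48):print(a,m1-proj(p,pt(a,.067)), m1-proj(p,pt(a,.0675)))
# rims by mask bounding box: before 258-280,178-194 ; now 269-292,197-213
for a,z,c in((0,.079,None),(45,.0675,None)):
    t=np.linspace(0,6.28,60);C=np.array(pt(a,z));r=C+np.c_[.0295*np.cos(t),.0295*np.sin(t),0*t]
    q=proj(p,r);print(a,q.min(0),q.max(0))
E
```

```text
0 [[-0.02276977  1.34772412]]
42 [[0.10973801 2.47653312]] [[0.09657173 2.62731309]]
45 [[-0.09192354  1.24731984]] [[-0.10520912  1.39827735]]
48 [[-0.19652728  0.00838219]] [[-0.20990047  0.15951657]]
0 [257.49066996 177.2863393 ] [280.06345336 191.18139687]
45 [268.73885654 195.81425955] [292.33039573 211.27327621]
```

The row offset, measured minus predicted, is 1.35 px at the start hole and 1.25–1.40 px now. That puts the cup at 45° to within about 0.5°, so I'll release straight up.

```bash
python3 - <<'E'
from workcell import env
from h import *
for z,r in((.064,.03),(.0705,.03),(.09,.05),(.17,.15)):
    env.move_straight(pt(45,z),rate=r)
    s=env.read_state();print(z,round(s["clock"],2),s["position"].round(4),s["force"].round(1))
env.goto([.32,.32,.22],[-90,0,110])
print(env.read_state()["clock"])
for n in ("side","top"):
    p=env.grab_frame(n)
    for t in("cup","cast_mid"):
        print(n,t,[(d["score"],d["xyz"]) for d in env.search_frame(p,t)][:3])
    for zz in(.079,.067):
        t=np.linspace(0,6.28,60);q=proj(p,np.array(pt(45,zz))+np.c_[.0295*np.cos(t),.0295*np.sin(t),0*t]);print(zz,q.min(0),q.max(0))
    c=(226,198) if n=="top" else (247,210)
    for d in env.trace(p,"cup")[:2]:
        ys,xs=np.nonzero(d["mask"]);print(d["score"],xs.min(),xs.max(),ys.min(),ys.max())
    cv2.imwrite(f"pics/{n}5.png",cv2.resize(p["image"][c[1]-48:c[1]+48,c[0]-64:c[0]+64],None,fx=6,fy=6,interpolation=cv2.INTER_CUBIC))
    cv2.imwrite(f"pics/{n}5f.png",p["image"])
E
```

```text
0.064 12.32 [0.4335 0.1211 0.0645] [-1.1  0.7  5.3]
0.0705 12.68 [0.4332 0.121  0.0703] [ 0.1  0.4 -0.7]
0.09 13.22 [0.4336 0.1212 0.0903] [-0.1  1.1 -0.6]
0.17 13.91 [0.4328 0.1208 0.1691] [-0.2 -0.2 -0.8]
14.8417
side cup [(0.72, [0.4353, 0.1203, 0.0704])]
side cast_mid [(0.9, [0.519, 0.1578, 0.0681]), (0.87, [0.5002, -0.0713, 0.015])]
0.079 [268.95516004 192.34108746] [292.73094046 207.74744879]
0.067 [268.72952783 195.96407916] [292.31312128 211.42530654]
0.75 270 289 192 210
top cup [(0.82, [0.433, 0.1163, 0.0699])]
top cast_mid [(0.96, [0.5181, 0.1405, 0.0671]), (0.69, [0.4982, -0.091, 0.02])]
0.079 [222.31686666 215.94071917] [243.63838467 237.30567127]
0.067 [222.55727494 216.20021092] [243.65023094 237.33713484]
0.9 224 244 217 236
```

View pics/side5.png

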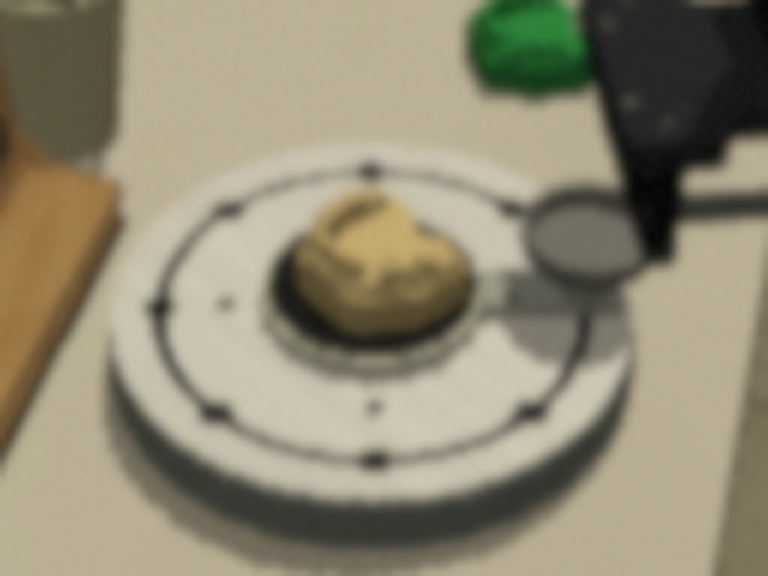

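View pics/top5.png

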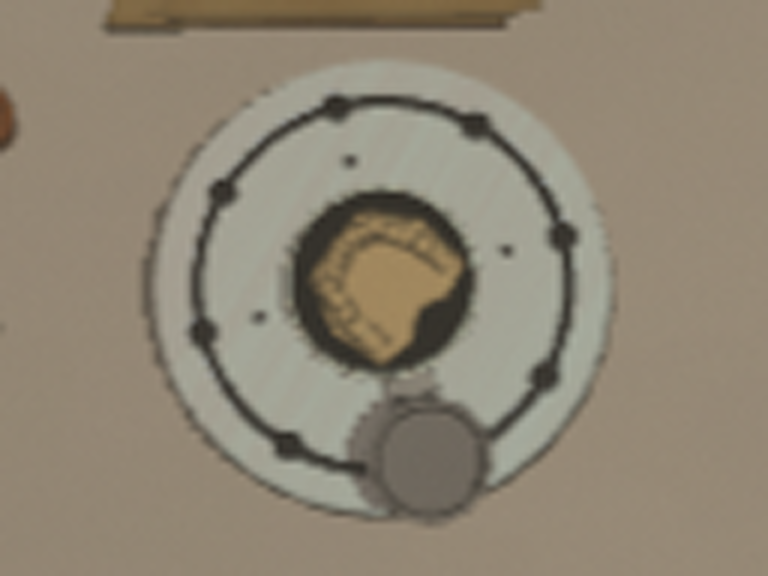

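View pics/side5f.png

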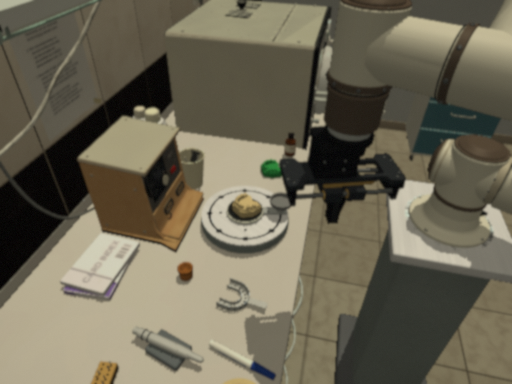

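The crops show the cup over the next hole, at (581,235) in the side view and (430,463) in the top view. It is at full height: its mask rows are 192–210, against a prediction of 192–208 when up and 196–211 when pressed. The cast is centred on its table and the robot is clear.

```bash
python3 - <<'E'
from workcell import env
env.close_job()
E
```

```text
the job is handed in; nothing more can be done
```

The table is indexed one hole clockwise and appears locked there, with the job handed in at about 15 s of the 38 s allowed.

I located the axis and holes from the top and side views, with a fit residual of 0.19 px. I pressed the cup with shut fingertips to about 11 mm at 7–9 N, swung it 45° on the 90 mm arc, checked the angle, and released straight up.

**Locked in the hole:**
- The cup still pushed with 5.3 N at z = 64.5 mm and had let go by 70 mm. That fits full spring-up, since a caught pin would have held the cup near 60 mm.
- Both camera views put the cup over the next hole, and the side view shows it at its upper height.

**Surroundings:**
- The cast turned with the table and sits centred on it.
- In the last side image, the green look-alike, bottle, dish and tray look unmoved; I didn't measure their positions.
- The robot was clear of everything.

**Disagreements:** I saw two, both small.
- The side view put the cup about 1.3 px off the prediction. The offset was the same before and after the turn, so I took it as calibration error.
- The wrist force read about 1 N below the stated spring force when pressed.

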